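# Demagnetise the drivers from the tool stand

### The job

Pull every driver out of the sloping tool stand and lay them all flat on the demagnetiser plate, inside its rim and not on top of one another. Then turn the selector on the control box to the step that equals the number of drivers on the plate (one click per driver, counted from off), let go of it, twist the start knob clockwise to its stop, and let it spring back. Finally turn the selector back to off and leave the drivers lying on the plate; do not push the heat sink, the small carton or the roll of tape about.

Things in the scene. Friction and masses are not known exactly. Their poses are not given: they have to be found in the camera images.
- selector (a joint): Angle (rad) of the selector: black bar-shaped pointer knob on top of the grey control box, on the box's +y half. Five detented steps 0.524 apart: off = 0 (dash), steps 1 to 4 = 0.524, 1.047, 1.571, 2.094 (1 to 4 pips). Grows clockwise seen from above. Clicks over at about 0.07 N m, slips into the nearer step if left between two; stops just beyond off and step 4. Starts at off, step 1 or 2.
- selector_grip (a point): Middle of the selector's grip bar, on its vertical axis. The bar is 44 mm long, 12 mm thick, 27 mm high (13 mm above this point to 14 mm below it, where the 46 mm wide skirt begins); the box top is 21 mm below this point. x axis: along the bar to its pointer end (white line on top); turns with the knob. Box: 130 x 190 mm, 55 mm high.
- start_knob (a joint): Angle (rad) of the start knob, the smaller grey wing knob on a steel stem on the same box, 94 mm from the selector, on the box's -y half. 0 at rest, grows clockwise seen from above to the stop at 1.05; a spring (about 0.025 N m at rest, 0.08 N m at the stop) turns it back to 0 when it is let go.
- start_grip (a point): Middle of the start knob's wing, on its vertical axis: the wing is 36 mm long, 10 mm thick and 24 mm high, from 12 mm above this point to 12 mm below it. Its x axis lies along the wing; it turns with the knob.
- deck (a point): Centre of the demagnetiser plate's black rubber deck, at deck height (26 mm above the bench). The plate is a fixed low grey housing, 210 mm (its x) by 256 mm (its y), with an aluminium rim 8 mm above the deck; clear deck inside the rim 196 x 242 mm. x, y along the plate's sides, z up.
- tool_stand: Fixed sloping tool stand, base 125 x 244 mm, with four square sleeves (14 mm wide, 68 mm deep) along its y at -93, -31, 31 and 93 mm. They rise at 42 degrees towards the stand's -x; mouths at x = 20, z = 73 mm. Drivers sit loosely, sag to about 35 degrees, and are drawn out along their own axis, up and to -x. Origin on the bench.
- heat_sink: Black finned heat sink, 45 x 45 x 23 mm, loose on the bench, not to be disturbed. Origin under its centre.
- label_box: Small carton, 46 x 70 x 32 mm, loose on the bench, not to be disturbed. Origin under its centre.
- tape_roll: Roll of tape, 74 x 78 x 24 mm, lying loose on the bench, not to be disturbed. Origin under its centre.
- driver_a_handle (a point): Centre of the handle of driver a, a cross-head screwdriver with a red and black moulded handle (88 mm long, about 28 mm thick; whole driver 173 mm, under 0.12 kg), which stands in one of the stand's sleeves, handle up, or is absent. y axis: along the driver, to within 5 degrees, towards the handle's end. 12 mm above the surface when the driver lies flat.
- driver_a_tip (a point): Tip of driver a's blade or socket, 129 mm from its handle's centre. The shaft is 5 mm thick.
- driver_a: Driver a as a whole; origin under its middle (129 mm from tip to handle centre; this point is 87 mm from the tip), on the side that the driver lies on when flat. Same axes as its handle point.
- driver_b_handle (a point): Centre of the handle of driver b, a nut driver with a yellow and black moulded handle (88 mm long, about 29 mm thick; whole driver 173 mm, under 0.12 kg), which stands in one of the stand's sleeves, handle up, or is absent. y axis: along the driver, to within 5 degrees, towards the handle's end. 12 mm above the surface when the driver lies flat.
- driver_b_tip (a point): Tip of driver b's blade or socket, 129 mm from its handle's centre. The shaft is 6 mm thick, its socket 10 mm.
- driver_b: Driver b as a whole; origin under its middle (129 mm from tip to handle centre; this point is 87 mm from the tip), on the side that the driver lies on when flat. Same axes as its handle point.
- driver_c_handle (a point): Centre of the handle of driver c, a cross-head screwdriver with a red and black moulded handle (88 mm long, about 28 mm thick; whole driver 173 mm, under 0.12 kg), which stands in one of the stand's sleeves, handle up, or is absent. y axis: along the driver, to within 5 degrees, towards the handle's end. 12 mm above the surface when the driver lies flat.
- driver_c_tip (a point): Tip of driver c's blade or socket, 129 mm from its handle's centre. The shaft is 5 mm thick.
- driver_c: Driver c as a whole; origin under its middle (129 mm from tip to handle centre; this point is 87 mm from the tip), on the side that the driver lies on when flat. Same axes as its handle point.
- driver_d_handle (a point): Centre of the handle of driver d, a nut driver with a yellow and black moulded handle (88 mm long, about 29 mm thick; whole driver 173 mm, under 0.12 kg), which stands in one of the stand's sleeves, handle up, or is absent. y axis: along the driver, to within 5 degrees, towards the handle's end. 12 mm above the surface when the driver lies flat.
- driver_d_tip (a point): Tip of driver d's blade or socket, 129 mm from its handle's centre. The shaft is 6 mm thick, its socket 10 mm.
- driver_d: Driver d as a whole; origin under its middle (129 mm from tip to handle centre; this point is 87 mm from the tip), on the side that the driver lies on when flat. Same axes as its handle point.

How it is judged (in metres and radians):
On the way, in this order (a step that is already met when the one before it is completed fails the run):
1. every driver lies flat on the plate inside its rim, let go (x of driver_a_handle in the frame of deck between -0.099 and 0.099 m and y of driver_a_handle in the frame of deck between -0.122 and 0.122 m and z of driver_a_handle in the frame of deck between -0.01 and 0.026 m and x of driver_a_tip in the frame of deck between -0.099 and 0.099 m and y of driver_a_tip in the frame of deck between -0.122 and 0.122 m and z of driver_a_tip in the frame of deck between -0.01 and 0.022 m and x of driver_b_handle in the frame of deck between -0.099 and 0.099 m and y of driver_b_handle in the frame of deck between -0.122 and 0.122 m and z of driver_b_handle in the frame of deck between -0.01 and 0.026 m and x of driver_b_tip in the frame of deck between -0.099 and 0.099 m and y of driver_b_tip in the frame of deck between -0.122 and 0.122 m and z of driver_b_tip in the frame of deck between -0.01 and 0.022 m and x of driver_c_handle in the frame of deck between -0.099 and 0.099 m and y of driver_c_handle in the frame of deck between -0.122 and 0.122 m and z of driver_c_handle in the frame of deck between -0.01 and 0.026 m and x of driver_c_tip in the frame of deck between -0.099 and 0.099 m and y of driver_c_tip in the frame of deck between -0.122 and 0.122 m and z of driver_c_tip in the frame of deck between -0.01 and 0.022 m and x of driver_d_handle in the frame of deck between -0.099 and 0.099 m and y of driver_d_handle in the frame of deck between -0.122 and 0.122 m and z of driver_d_handle in the frame of deck between -0.01 and 0.026 m and x of driver_d_tip in the frame of deck between -0.099 and 0.099 m and y of driver_d_tip in the frame of deck between -0.122 and 0.122 m and z of driver_d_tip in the frame of deck between -0.01 and 0.022 m and contact force between the fingers and driver_a below 0.3 N and contact force between the fingers and driver_b below 0.3 N and contact force between the fingers and driver_c below 0.3 N and contact force between the fingers and driver_d below 0.3 N), for 0.3 s.
2. the selector rests at the step whose number is the number of drivers, let go (value of joint selector between 1.4308 and 2.2344 rad and (height (world z) of driver_a_handle above -5 m or value of joint selector below 1.7108 rad) and (height (world z) of driver_b_handle above -5 m or value of joint selector below 1.7108 rad) and (height (world z) of driver_c_handle above -5 m or value of joint selector below 1.7108 rad) and (height (world z) of driver_d_handle above -5 m or value of joint selector below 1.7108 rad) and ((height (world z) of driver_a_handle below -5 m and value of joint selector above -9 rad) or (height (world z) of driver_b_handle below -5 m and value of joint selector above -9 rad) or (height (world z) of driver_c_handle below -5 m and value of joint selector above -9 rad) or (height (world z) of driver_d_handle below -5 m and value of joint selector above -9 rad) or value of joint selector above 1.9544 rad) and contact force between the fingers and selector below 0.3 N), for 0.3 s.
3. the start knob is twisted clockwise to its stop (value of joint start_knob above 0.95 rad), for 0.1 s.
4. the start knob has sprung back to rest (value of joint start_knob below 0.1 rad), for 0.2 s.
5. the selector is back at off (value of joint selector below 0.14 rad), for 0.3 s.
At the end, for the whole second after the job is handed in: Every driver lies on the plate, handle and tip inside the rim and down on the deck (handle centre under 26 mm, tip under 22 mm above it), at rest; selector at off (within 0.14 rad), start knob at rest (under 0.1 rad); bystanders within 40 mm of where they stood (x of driver_a_handle in the frame of deck between -0.099 and 0.099 m and y of driver_a_handle in the frame of deck between -0.122 and 0.122 m and z of driver_a_handle in the frame of deck between -0.01 and 0.026 m and x of driver_a_tip in the frame of deck between -0.099 and 0.099 m and y of driver_a_tip in the frame of deck between -0.122 and 0.122 m and z of driver_a_tip in the frame of deck between -0.01 and 0.022 m and x of driver_b_handle in the frame of deck between -0.099 and 0.099 m and y of driver_b_handle in the frame of deck between -0.122 and 0.122 m and z of driver_b_handle in the frame of deck between -0.01 and 0.026 m and x of driver_b_tip in the frame of deck between -0.099 and 0.099 m and y of driver_b_tip in the frame of deck between -0.122 and 0.122 m and z of driver_b_tip in the frame of deck between -0.01 and 0.022 m and x of driver_c_handle in the frame of deck between -0.099 and 0.099 m and y of driver_c_handle in the frame of deck between -0.122 and 0.122 m and z of driver_c_handle in the frame of deck between -0.01 and 0.026 m and x of driver_c_tip in the frame of deck between -0.099 and 0.099 m and y of driver_c_tip in the frame of deck between -0.122 and 0.122 m and z of driver_c_tip in the frame of deck between -0.01 and 0.022 m and x of driver_d_handle in the frame of deck between -0.099 and 0.099 m and y of driver_d_handle in the frame of deck between -0.122 and 0.122 m and z of driver_d_handle in the frame of deck between -0.01 and 0.026 m and x of driver_d_tip in the frame of deck between -0.099 and 0.099 m and y of driver_d_tip in the frame of deck between -0.122 and 0.122 m and z of driver_d_tip in the frame of deck between -0.01 and 0.022 m and value of joint selector below 0.14 rad and value of joint start_knob below 0.1 rad and linear speed of each of driver_a, driver_b, driver_c, driver_d below 0.02 m/s); the robot touches nothing.
It fails at once if a bystander (heat sink, carton or tape roll) is shifted by more than 40 mm (distance of any of heat_sink, label_box, tape_roll from where it was at the start of the episode above 0.04 m).
Of driver_a, driver_b, driver_c, driver_d only 3 to 4 are there at a start; the rules pass over those that are not, and their reading is None.
At some moment in a run one of driver_a, driver_b, driver_c, driver_d may be knocked a few centimetres aside while the robot is not near it.
Once in a run the grip may slacken for a moment while it holds something.
It also fails if it takes over 210 s, if anything falls off the work surface, if the arm or the gripper's body presses on something with over 40 N, if the wrist force passes 120 N, or if a joint passes its speed limit or range.

### The arm

A 6-joint arm with a two-finger parallel gripper is mounted at the origin on a cart in front of the work surface, level with it; the furniture and walls round the work are solid. World frame = base frame: x ahead of the robot, y to its left, z up, the work surface at z = 0. Lengths are in mm, angles in degrees, forces in N, time in s.
With the tool pointing down it reaches from about 350 to 850 mm from the base axis. Payload 8.1 kg.
Tool frame: the origin (TCP) lies between the finger pads; the fingertips stand 11 mm ahead of it and the grasp point (between the pads) lies 8 mm behind it; z points along the fingers, y is the line along which they close (so a half turn about z gives the same grasp; the last joint's range is limited). The gripper opens to 85 mm and grips with 20 to 120 N. Pads are 22 mm wide; open, the fingers measure 114 mm over their backs; the gripper's body (76 mm by 85 mm) begins 54 mm behind the grasp point. The pads swing forward as they close: fully open they stand 13 mm farther back than shut.
Start: joints at [72.456, 7.471, 85.268, -0, 87.261, -4.893], TCP at [131.384, 585.443, 242.292] pointing down, gripper open.
Joint ranges: [-169.43, 169.43], [-51.17, 129.36], [1.28, 143.12], [-76.62, 256.62], [0, 156.53], [-152.29, 152.29]. Speed limits (degrees/s): [136.94, 136.94, 159.86, 180, 180, 180].

### API

Orientations are given as [roll, pitch, yaw] about the fixed x, y, z axes, in that order (R = Rz(yaw) Ry(pitch) Rx(roll)).
In Python, from bench import r, snapshot, get_calibration gives the robot as it stands.
- The arm moves only by the tool step_arm, never from a script. Its argument "rows" is a list of rows, each a list of 2 entries, a list of its own where there are three numbers: the shift along the tool's x, y, z in mm, then the turn about the tool's z in degrees. In form: [[[tx, ty, tz], yaw], ...]. A call has 1 to 12 rows; each row is the pose to reach, as a shift and turn from the pose commanded when the call began, along the tool's axes at that moment; what a row does not reach only later rows make up. A row lasts 1/10 s, in which the tool goes at most 50 mm and 8.59 degrees, less where a joint would pass 70% of its speed; a pose out of reach is approached as far as the arm can. A call with a gripper value outside its range is refused whole. "fingers" is the opening, from 0 (shut) to 1 (fully open), set as the call begins (left out, the last holds). The fingers move at their own pace and stop on an object; "squeeze" is the grip in N (left out, the last holds). Time passes only in rows, so rows that repeat a pose let the fingers close. It gives the time, the measured TCP pose, the force, the opening and the grip force at its end, in the units of the state.
- r.sense(): the state, without advancing time (a new reading comes with each control period).
- snapshot(name): name is "scene" or "top"; returns the picture (400x640x3 uint8, blue, green, red); there is no depth.
- get_calibration(name): a dict with "fovy" (degrees; the focal length in pixels is half the picture's height over the tangent of half this angle, whatever the lens; pixels are square), "cx", "cy" (the principal point, pixels), "eye" and "orientation" of the camera in the world. Camera axes: x right, y up, looking along -z (the intrinsics and any distortion apply to the point x, -y, -z); pixel columns grow to the right and rows downward; lengths in mm; the calibration is good to about 2 mm. A picture is of the moment at which its call begins. get_calibration takes no time and is no camera call.
- r.hand_in(): hands the job in; it is judged then, once.
The state is a dict: "time": time; "joint_pos": joint angles; "qd": joint speeds; "joint_efforts": joint torques, N m; "tool_pos": TCP position; "tcp_rot": TCP orientation; "ft_force": force on the tool from outside, world axes, zero at the start; "wrist_torque": the same for the moment, N m; "finger_gap": finger opening in mm; "grip_force": force on a finger pad.
Only numpy, scipy, OpenCV 4.12 (cv2) and the standard library are available. Lean on these libraries where they do the work, as an engineer would, in place of code of your own. Each camera call takes 0.05 s, during which the arm holds its last target. There are 200 camera calls.

## Working session

There is one attempt and no reset: what is moved stays moved. The work goes in short steps, Python scripts to look and compute and a tool call to move; the robot and the scene stay as the last step left them, time stands still between calls to the robot, and variables do not carry over. Pictures are saved under pics/ and viewed, at most 14 in all, crops included, and the job is handed in when it is done.

Besides the shell and the picture viewer there is one more tool, called after ">>>" as name(argument=value, ...), one argument or row to a line, values as JSON. step_arm: Moves the arm, as the interface text tells. Its arguments: {"type":"object","properties":{"rows":{"type":"array"},"fingers":{"type":"number"},"squeeze":{"type":"number"}},"required":["rows"]}

```bash
ls; mkdir -p pics
python3 - <<'E'
from bench import r, snapshot, get_calibration
import cv2
for n in("scene","top"):
    print(get_calibration(n)); cv2.imwrite(f"pics/{n}0.png",snapshot(n))
print(r.sense())
E
```

```text
pics
{'fovy': 55.97159659924207, 'cx': 308.67333412368555, 'cy': 198.91008894645393, 'eye': array([-129.55067309, -289.94804673,  957.80138287]), 'orientation': array([ 40.62902827,   0.24874837, -65.09910727])}
{'fovy': 42.837186185330424, 'cx': 314.8137316814581, 'cy': 197.4022336942629, 'eye': array([ 464.32342514,   17.58320604, 1612.51521097]), 'orientation': array([  4.50415623,   0.56826449, -90.45320948])}
{'time': 0.1, 'joint_pos': array([ 7.24556179e+01,  7.51093263e+00,  8.53224270e+01,  5.71745850e-04,
        8.72634166e+01, -4.89352837e+00]), 'qd': array([ 0.04631693, -0.10361652, -0.14964195,  0.02939714, -0.00476757,
       -0.10629821]), 'joint_efforts': array([ 1.71188902e-03, -5.70953357e+01, -5.01939583e+01, -1.49478869e-04,
        8.16262123e-03, -7.38570225e-05]), 'tool_pos': array([131.23948314, 584.97751951, 241.35362567]), 'tcp_rot': array([-1.79903625e+02, -8.82440211e-03,  1.67349111e+02]), 'ft_force': array([0.95083422, 0.64370392, 0.10421429]), 'wrist_torque': array([ 0.03935067, -0.01053034, -0.001132  ]), 'grip_force': 0.0, 'finger_gap': 85.2728354319301}
```

View pics/scene0.png

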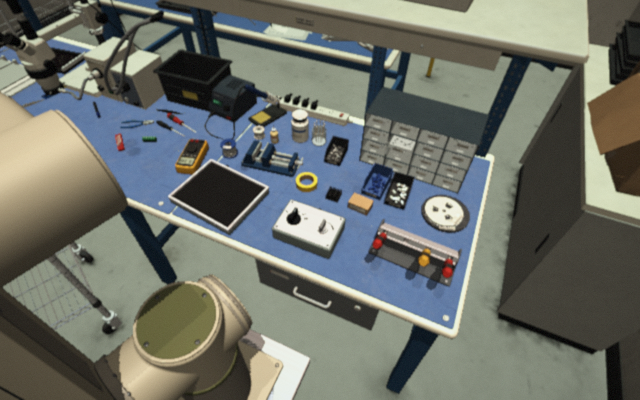

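View pics/top0.png

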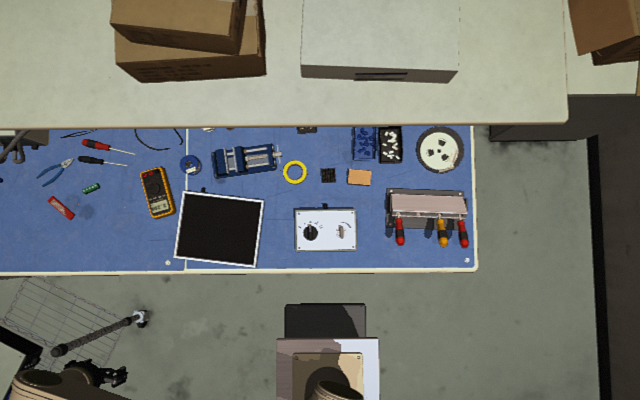

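The three drivers are in the stand, right of frame (top view: red near (400,235), yellow near (443,235), red near (463,235)). The plate is at (220,230) and the box at (325,230), with the selector on the left and the start knob on the right. Next I'll take enlarged crops and write the geometry helpers.

```bash
cat > h.py <<'E'
import numpy as np, cv2
from scipy.spatial.transform import Rotation as R
from bench import r, snapshot, get_calibration
C={n:get_calibration(n) for n in("scene","top")}
def f(n): return 200/np.tan(np.radians(C[n]["fovy"]/2))
def rot(n): return R.from_euler("xyz",C[n]["orientation"],degrees=True).as_matrix()
def ray(n,u,v):
    d=rot(n)@np.array([(u-C[n]["cx"])/f(n),-(v-C[n]["cy"])/f(n),-1]); return C[n]["eye"],d/np.linalg.norm(d)
def plane(n,u,v,z):
    e,d=ray(n,u,v); return e+d*(z-e[2])/d[2]
def proj(n,p):
    q=rot(n).T@(np.asarray(p,float)-C[n]["eye"]); return np.array([C[n]["cx"]-f(n)*q[0]/q[2],C[n]["cy"]+f(n)*q[1]/q[2]])
def tri(a,b):
    (e1,d1),(e2,d2)=ray("scene",*a),ray("top",*b)
    s=np.linalg.lstsq(np.c_[d1,-d2],e2-e1,rcond=None)[0]; p,q=e1+s[0]*d1,e2+s[1]*d2
    return (p+q)/2,np.linalg.norm(p-q)
def crop(im,x,y,w,h,k): return cv2.resize(im[y:y+h,x:x+w],None,fx=k,fy=k,interpolation=cv2.INTER_CUBIC)
def blobs(im,lo,hi,mn=20):
    m=cv2.inRange(cv2.cvtColor(im,cv2.COLOR_BGR2HSV),np.array(lo),np.array(hi))
    c,_=cv2.findContours(m,cv2.RETR_EXTERNAL,cv2.CHAIN_APPROX_NONE)
    return [x for x in c if cv2.contourArea(x)>mn]
E
python3 - <<'E'
from h import *
t=cv2.imread("pics/top0.png");s=cv2.imread("pics/scene0.png")
a=crop(t,285,180,190,75,4); b=crop(s,260,190,210,100,3.619)
b=b[:,:760]; cv2.imwrite("pics/z1.png",np.vstack([a,b])[:600])
# plate: dark deck
for n,im in(("top",t),("scene",s)):
    x0=(170,185,100,85) if n=="top" else (160,150,115,85)
    m=(cv2.cvtColor(im,cv2.COLOR_BGR2GRAY)[x0[1]:x0[1]+x0[3],x0[0]:x0[0]+x0[2]]<50).astype(np.uint8)
    c=max(cv2.findContours(m,cv2.RETR_EXTERNAL,cv2.CHAIN_APPROX_NONE)[0],key=cv2.contourArea)
    rc=cv2.approxPolyDP(c,6,True)[:,0]+x0[:2]
    P=np.array([plane(n,*p,26) for p in rc]);print(n,rc.tolist(),P.round(),P.mean(0).round(1),[np.linalg.norm(P[i]-P[i-1]).round() for i in range(len(P))])
E
```

```text
top [[185, 194], [177, 254], [252, 263], [260, 203]] [[604. 439.  26.]
 [417. 461.  26.]
 [388. 228.  26.]
 [573. 204.  26.]] [495.4 333.   26. ] [np.float64(237.0), np.float64(188.0), np.float64(235.0), np.float64(187.0)]
scene [[211, 163], [174, 196], [227, 225], [262, 188]] [[601. 437.  26.]
 [420. 458.  26.]
 [393. 234.  26.]
 [572. 213.  26.]] [496.7 335.6  26. ] [np.float64(226.0), np.float64(182.0), np.float64(226.0), np.float64(181.0)]
```

View pics/z1.png

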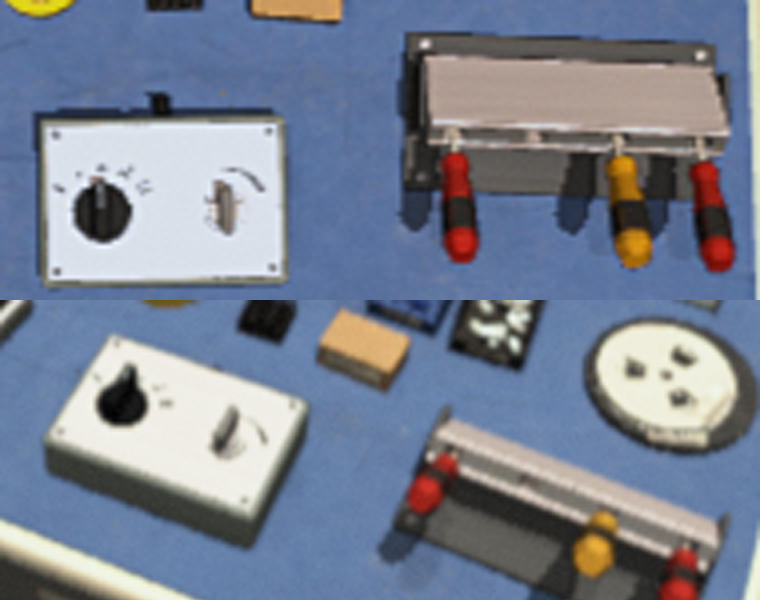

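The crop shows the selector pointer pointing straight up the image, which is step 2 (60° from the dash). The drivers are red in the left sleeve, yellow in the third and red in the right, so there are three drivers and the target is step 3. Next I'll triangulate the handles and knobs.

Run:
```python
from h import *
I={"top":cv2.imread("pics/top0.png"),"scene":cv2.imread("pics/scene0.png")}
W={"top":(380,190,95,65),"scene":(360,215,110,75)}
for n,im in I.items():
    x,y,w,h=W[n]; sub=cv2.resize(im[y:y+h,x:x+w],None,fx=4,fy=4,interpolation=cv2.INTER_CUBIC)
    for nm,lo,hi in(("red",(0,150,70),(9,255,255)),("red2",(170,150,70),(180,255,255)),("yel",(14,150,90),(28,255,255))):
        for c in blobs(sub,lo,hi,60):
            m=cv2.moments(c);p=c[:,0]/4+[x,y]
            print(n,nm,cv2.contourArea(c)/16,(m["m10"]/m["m00"]/4+x).__round__(1),(m["m01"]/m["m00"]/4+y).__round__(1),"bbox",p.min(0),p.max(0))
# box top corners, knobs
print("boxtop",[plane("top",285+u/4,180+v/4,55).round().tolist() for u,v in((40,118),(285,120),(288,282),(44,286))])
print("screws",[plane("top",285+u/4,180+v/4,55).round().tolist() for u,v in((55,135),(268,131),(272,267),(57,271))])
k=3.619
print("scene screws",[plane("scene",260+u/k,190+(v-300)/k,55).round().tolist() for u,v in((116,343),(293,405),(60,431),(244,500))])
print("sel top",plane("top",285+102/4,180+212/4,80).round(),"ptr",plane("top",285+99/4,180+183/4,89).round())
print("start wing ends",plane("top",285+220/4,180+180/4,100).round(),plane("top",285+228/4,180+234/4,100).round())
print("stand base screws top",[plane("top",285+u/4,180+v/4,4).round() for u,v in((425,44),(700,55),(420,177))])
```

```text
top red 48.84375 464.4 242.8 bbox [460.5  238.75] [468.   247.25]
top red 49.34375 400.3 240.5 bbox [396.5 236.5] [403.75 245.  ]
top red 60.03125 461.3 226.2 bbox [457.5 220.5] [465.5 232. ]
top red 64.4375 399.0 223.8 bbox [395.25 218.25] [402.5 229.5]
top yel 64.4375 443.5 241.6 bbox [439. 237.] [447.5 246.5]
top yel 66.59375 441.1 224.4 bbox [436.5  218.75] [445.5 230. ]
scene red 88.15625 447.3 271.9 bbox [442. 266.] [452.5 277.5]
scene red 27.9375 448.9 261.8 bbox [444.75 259.25] [452.25 264.75]
scene red 73.40625 377.6 243.6 bbox [373.  237.5] [382.5 249. ]
scene red 22.84375 383.3 235.6 bbox [379.5 232.5] [386.   238.75]
scene yel 100.5 423.8 260.3 bbox [418.5  254.25] [429.25 266.25]
scene yel 24.0625 426.9 251.3 bbox [422.75 248.75] [430.   254.25]
boxtop [[551.0, 93.0, 55.0], [547.0, -94.0, 55.0], [424.0, -95.0, 55.0], [423.0, 91.0, 55.0]]
screws [[537.0, 82.0, 55.0], [539.0, -81.0, 55.0], [436.0, -83.0, 55.0], [434.0, 81.0, 55.0]]
scene screws [[538.0, 82.0, 55.0], [540.0, -83.0, 55.0], [434.0, 81.0, 55.0], [435.0, -82.0, 55.0]]
sel top [478.  46.  80.] ptr [500.  48.  89.]
start wing ends [501. -42. 100.] [461. -48. 100.]
stand base screws top [array([ 609., -209.,    4.]), array([ 599., -426.,    4.]), array([ 504., -203.,    4.])]
```

Run:
```python
from h import *
D={"L":((377.6,243.6),(400.3,240.5),(383.3,235.6),(399,223.8)),"Y":((423.8,260.3),(443.5,241.6),(426.9,251.3),(441.1,224.4)),"R":((447.3,271.9),(464.4,242.8),(448.9,261.8),(461.3,226.2))}
M={"L":(454,137),"Y":(618,143),"R":(702,146)} # z1 px, mouths
for k,(a,b,c,d) in D.items():
    p,e=tri(a,b);q,e2=tri(c,d)
    m=plane("top",285+M[k][0]/4,180+M[k][1]/4,73)
    dv=p-m
    print(k,"rear",p.round(),e.round(1),"front",q.round(),e2.round(1),"mouth",m.round(),"d",np.linalg.norm(dv).round(),"elev",np.degrees(np.arctan2(dv[2],-dv[0])).round(1),"yaw",np.degrees(np.arctan2(dv[1],dv[0])).round(1))
```

```text
L rear [ 454. -216.  122.] 0.4 front [ 504. -219.   96.] 3.1 mouth [ 533. -220.   73.] d 93.0 elev 31.9 yaw 177.3
Y rear [ 450. -340.  129.] 0.1 front [ 500. -342.  100.] 1.3 mouth [ 527. -343.   73.] d 95.0 elev 35.9 yaw 177.3
R rear [ 446. -402.  122.] 0.3 front [ 495. -402.   97.] 1.3 mouth [ 524. -406.   73.] d 93.0 elev 32.1 yaw 176.5
```

```bash
cat >> h.py <<'E'
def go(x,y,z,yaw):
    s=r.sense(); q=R.from_euler("xyz",s["tcp_rot"],degrees=True).as_matrix()
    d=q.T@(np.array([x,y,z])-s["tool_pos"]); w=(yaw-s["tcp_rot"][2]+180)%360-180
    print("shift",d.round(1).tolist(),"turn",round(-w,1),"| at",s["tool_pos"].round(1),s["tcp_rot"].round(1),"t",round(s["time"],1),"gap",round(s["finger_gap"],1))
E
python3 -c "
from h import *
go(482,-217.5,230,177.2)"
```

```text
shift [-518.0, -706.2, 12.5] turn -9.9 | at [131.2 585.  241.4] [-179.9   -0.   167.3] t 0.1 gap 85.3
```

>>> step_arm(
  rows=[
    [[-20,-28,0],0],
    [[-45,-61,0],-1],
    [[-70,-95,0],-2],
    [[-95,-130,0],-4],
    [[-120,-164,0],-6],
    [[-145,-198,0],-8],
    [[-170,-232,0],-9.9],
    [[-195,-266,0],-9.9],
    [[-220,-300,0],-9.9],
    [[-245,-334,0],-9.9],
    [[-260,-354,0],-9.9],
    [[-260,-354,0],-9.9],
  ],
  fingers=0.58,
  squeeze=40,
)

```text
time: 1.3
tool_pos: [308.4, 180.7, 242.1]
tcp_rot: [-180.0, 0.0, 177.0]
ft_force: [-0.4, 0.2, -0.8]
finger_gap: 49.4
grip_force: 0.0
```

```bash
python3 -c "
from h import *
go(482,-217.5,200,177.2)"
```

```text
shift [-194.2, -388.6, 42.5] turn -0.2 | at [308.4 180.7 242.1] [-180.    0.  177.] t 1.3 gap 49.4
```

>>> step_arm(
  rows=[
    [[-20,-39,2],0],
    [[-42,-84,6],0],
    [[-64,-128,10],0],
    [[-86,-172,16],0],
    [[-108,-216,22],0],
    [[-130,-260,28],0],
    [[-152,-304,34],0],
    [[-174,-348,40],0],
    [[-190,-378,42],0],
    [[-194,-388,42],0],
    [[-194,-388,42],0],
    [[-194,-388,42],0],
  ],
)

```text
time: 2.5
tool_pos: [482.6, -212.3, 200.0]
tcp_rot: [179.9, -0.0, 177.3]
ft_force: [0.6, 0.6, 0.1]
finger_gap: 49.7
grip_force: 0.0
```

Run:
```python
from h import *
go(482,-217.5,99,177.2)
t=snapshot("top");s=snapshot("scene")
cv2.imwrite("pics/g1.png",np.vstack([crop(t,370,170,110,85,4.0)[:300],crop(s,345,180,110,85,4.0)[:300]]))
```

```text
shift [0.3, -5.4, 101.0] turn 0.1 | at [ 482.6 -212.3  200. ] [179.9  -0.  177.3] t 2.5 gap 49.7
```

View pics/g1.png

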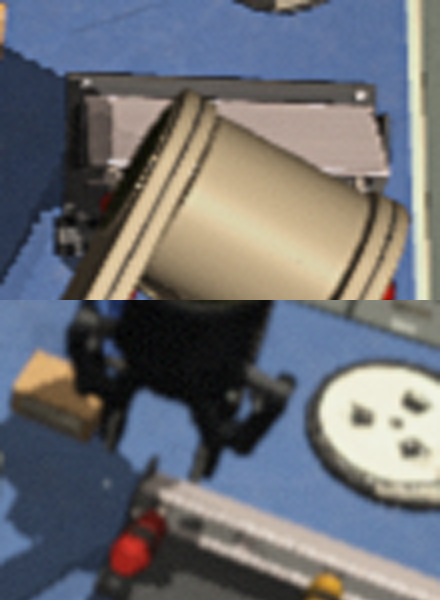

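The gripper is over the left driver with clear space around it, so I'll descend.

>>> step_arm(
  rows=[
    [[0,-5,12],0],
    [[0,-5,30],0],
    [[0,-5,50],0],
    [[0,-5,70],0],
    [[0,-5,85],0],
    [[0,-5,95],0],
    [[0,-5,101],0],
    [[0,-5,101],0],
    [[0,-5,101],0],
  ],
)

```text
time: 3.5
tool_pos: [482.9, -219.0, 100.0]
tcp_rot: [-180.0, 0.1, 177.3]
ft_force: [0.1, -0.8, 0.1]
finger_gap: 49.8
grip_force: 0.0
```

>>> step_arm(
  rows=[
    [[0,0,0],0],
    [[0,0,0],0],
    [[0,0,0],0],
    [[0,0,0],0],
    [[0,0,0],0],
    [[0,0,0],0],
    [[0,0,0],0],
    [[0,0,0],0],
  ],
  fingers=0,
  squeeze=50,
)

```text
time: 4.3
tool_pos: [482.8, -219.0, 99.6]
tcp_rot: [-180.0, 0.0, 177.2]
ft_force: [1.5, -0.7, 3.3]
finger_gap: 23.2
grip_force: 48.5
```

>>> step_arm(
  rows=[
    [[4,0,-3],0],
    [[12,0,-8],0],
    [[20,0,-14],0],
    [[29,0,-20],0],
    [[37,0,-26],0],
    [[45,0,-32],0],
    [[54,0,-38],0],
    [[62,0,-43],0],
    [[70,0,-49],0],
    [[76,0,-54],0],
    [[76,0,-60],0],
    [[76,0,-70],0],
  ],
)

```text
time: 5.5
tool_pos: [406.2, -214.9, 169.4]
tcp_rot: [180.0, -0.0, 177.2]
ft_force: [0.1, -0.2, -1.2]
finger_gap: 23.1
grip_force: 49.0
```

>>> step_arm(
  rows=[
    [[0,0,-15],0],
    [[0,0,-35],0],
    [[0,0,-60],0],
    [[0,0,-80],0],
    [[0,0,-90],0],
    [[0,0,-90],0],
  ],
)

```text
time: 6.1
tool_pos: [407.6, -215.7, 261.6]
tcp_rot: [-179.9, 0.2, 177.3]
ft_force: [0.0, 0.8, -0.8]
finger_gap: 23.3
grip_force: 49.1
```

Run:
```python
from h import *
go(446,409,250,173)
t=snapshot("top");s=snapshot("scene")
cv2.imwrite("pics/g2.png",np.vstack([crop(t,330,170,150,85,4.0)[:300],crop(s,305,180,150,100,4.0)[:300]]))
```

```text
shift [-8.5, 625.8, 10.4] turn 4.3 | at [ 407.6 -215.7  261.6] [-179.9    0.2  177.3] t 6.1 gap 23.3
```

View pics/g2.png

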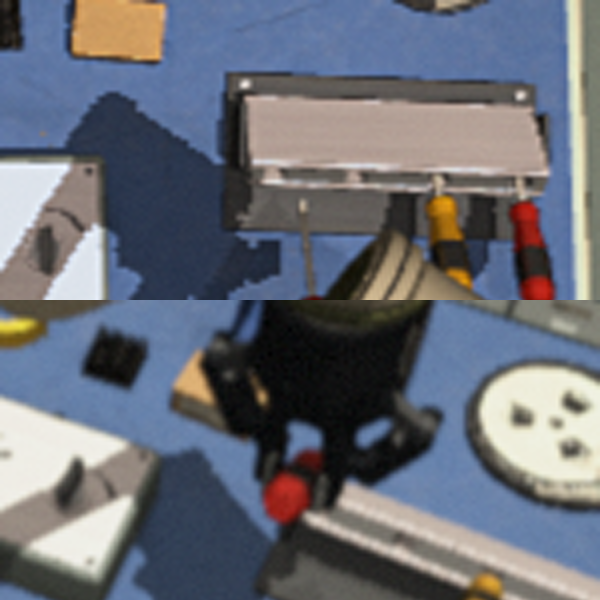

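Run:
```python
from h import *
for z in(185,195,205): print(plane("top",330+302/4,170+202/4,z).round())
print(tri((305+287/4,180+198/4),(408,244)))
D=np.array([495.9,334,26]);a=np.radians(-7.1);ux=np.array([np.cos(a),np.sin(a)]);uy=np.array([-ux[1],ux[0]])
for o in(75,0,-75): print(o,(D[:2]-49*ux+o*uy).round(), (D[:2]+80*ux+o*uy).round())
```

```text
[ 510. -222.  185.]
[ 510. -220.  195.]
[ 509. -219.  205.]
(array([ 441.83587232, -216.50186904,  201.03738201]), np.float64(17.30142117379182))
75 [457. 414.] [585. 399.]
0 [447. 340.] [575. 324.]
-75 [438. 266.] [566. 250.]
```

>>> step_arm(
  rows=[
    [[-1,15,0],0],
    [[-4,45,0],0],
    [[-7,85,0],0.5],
    [[-10,130,0],1],
    [[-13,175,0],1.5],
    [[-16,220,0],2],
    [[-20,265,0],2],
    [[-23,310,0],2.5],
    [[-26,350,0],3],
    [[-29,385,0],3],
    [[-31,410,0],3],
    [[-32,420,0],3],
  ],
  squeeze=60,
)

```text
time: 7.4
tool_pos: [457.3, 205.5, 257.8]
tcp_rot: [-180.0, -0.2, 174.4]
ft_force: [0.5, -0.0, -2.3]
finger_gap: 22.8
grip_force: 59.7
```

>>> step_arm(
  rows=[
    [[-1,10,0],0],
    [[-3,35,3],0],
    [[-5,70,10],0.5],
    [[-8,105,20],1],
    [[-11,140,32],1.3],
    [[-13,170,45],1.3],
    [[-15,195,54],1.3],
    [[-15,207,60],1.3],
    [[-15,210,62],1.3],
    [[-15,210,62],1.3],
    [[-15,210,62],1.3],
  ],
)

```text
time: 8.5
tool_pos: [495.0, 409.3, 198.0]
tcp_rot: [180.0, 0.0, 172.9]
ft_force: [0.3, 0.2, -0.1]
finger_gap: 22.8
grip_force: 59.7
```

Run:
```python
from h import *
go(484,411,94,173)
t=snapshot("top");s=snapshot("scene")
cv2.imwrite("pics/g3.png",np.vstack([crop(t,160,170,150,100,4.0),crop(s,150,120,150,100,4.0)])[:600])
cv2.imwrite("pics/g3.png",np.hstack([crop(t,160,180,100,100,4.0),crop(s,170,130,100,100,4.0)]))
```

```text
shift [11.2, 0.3, 104.0] turn -0.1 | at [495.  409.3 198. ] [180.    0.  172.9] t 8.5 gap 22.8
```

View pics/g3.png

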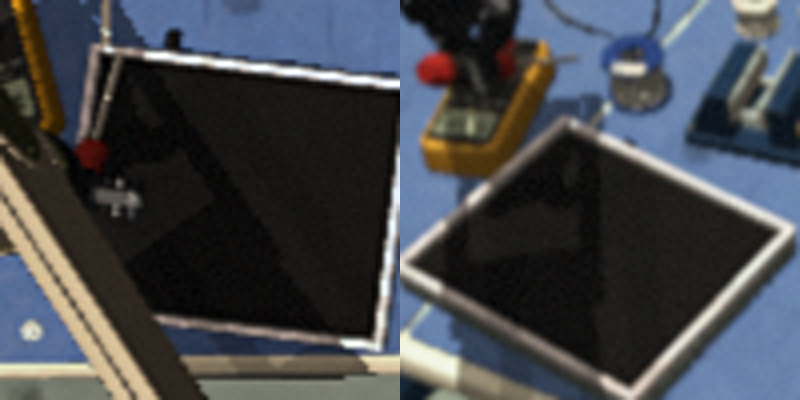

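Run:
```python
from h import *
for z in(122,130,138): print(z,plane("scene",214.5,144.5,z).round())
t=snapshot("top");s=snapshot("scene")
p,q=(214.5,144.5),None
g=crop(t,170,160,50,60,1); cv2.imwrite("pics/g4.png",crop(t,165,150,60,70,8))
go(484,401,94,173)
```

```text
122 [605. 403. 122.]
130 [598. 396. 130.]
138 [591. 389. 138.]
shift [10.0, -10.1, 104.1] turn -0.1 | at [495.  409.7 198.1] [1.800e+02 1.000e-01 1.729e+02] t 8.7 gap 22.7
```

View pics/g4.png

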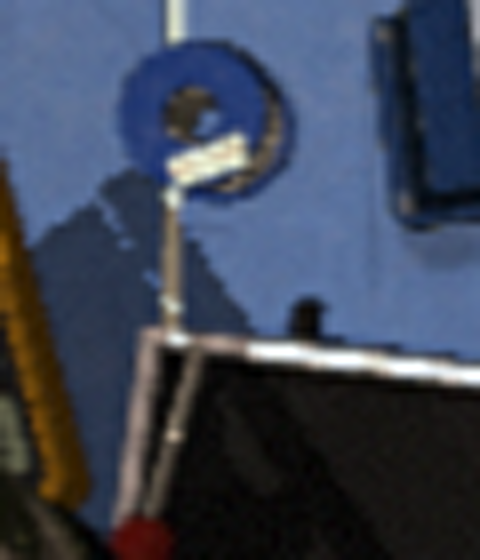

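Run:
```python
from h import *
print(tri((214.5,144.5),(189.4,193.1)))
print(plane("top",189.4,193.1,125))
```

```text
(array([597.76879719, 397.16532528, 129.95866706]), np.float64(2.5531497610885845))
[597.49048044 399.51055418 125.        ]
```

>>> step_arm(
  rows=[
    [[2,-2,8],0],
    [[5,-5,25],0],
    [[9,-8,45],0],
    [[12,-11,65],0],
    [[13,-11,80],0],
    [[13,-11,92],0],
    [[13,-11,96],0],
    [[13,-11,96],0],
  ],
)

```text
time: 9.5
tool_pos: [480.3, 400.9, 100.8]
tcp_rot: [-180.0, -0.0, 172.9]
ft_force: [0.5, -0.3, -0.9]
finger_gap: 22.8
grip_force: 59.7
```

>>> step_arm(
  rows=[
    [[0,0,4],0],
    [[3,0,9],0],
    [[7,0,14],0],
    [[12,0,24],0],
    [[17,0,34],0],
    [[20,0,44],0],
    [[23,0,54],0],
    [[24,0,61],0],
    [[24,0,61],0],
    [[24,0,61],0],
  ],
  squeeze=20,
)

```text
time: 10.5
tool_pos: [456.0, 403.6, 39.8]
tcp_rot: [-179.9, -0.1, 172.9]
ft_force: [-1.6, -0.3, 1.3]
finger_gap: 22.9
grip_force: 54.6
```

>>> step_arm(
  rows=[
    [[0,0,0],0],
    [[0,0,0],0],
    [[0,0,0],0],
    [[0,0,0],0],
    [[0,0,0],0],
    [[0,0,-10],0],
    [[0,0,-30],0],
    [[0,0,-60],0],
    [[0,0,-100],0],
    [[0,0,-140],0],
    [[0,0,-170],0],
    [[0,0,-170],0],
  ],
  fingers=0.55,
)

```text
time: 11.7
tool_pos: [459.1, 405.9, 218.0]
tcp_rot: [179.6, 0.5, 173.0]
ft_force: [0.7, 0.7, 1.0]
finger_gap: 47.4
grip_force: 0.0
```

Run:
```python
from h import *
go(478,-341.5,200,177.2)
```

```text
shift [-110.3, -739.5, 13.3] turn -4.2 | at [459.1 405.9 218. ] [179.6   0.5 173. ] t 11.7 gap 47.4
```

>>> step_arm(
  rows=[
    [[-2,-15,0],0],
    [[-6,-45,0],0],
    [[-12,-85,0],-0.5],
    [[-18,-130,0],-1],
    [[-25,-175,0],-1.5],
    [[-31,-220,0],-2],
    [[-38,-265,0],-2],
    [[-45,-310,0],-2.5],
    [[-51,-350,0],-3],
    [[-57,-385,0],-3],
    [[-60,-410,0],-4],
    [[-61,-420,0],-4.2],
  ],
)

```text
time: 12.9
tool_pos: [464.0, -23.0, 208.7]
tcp_rot: [-180.0, -0.2, 177.0]
ft_force: [-0.9, 0.3, -0.8]
finger_gap: 47.1
grip_force: 0.0
```

Run:
```python
from h import *
go(478,-341.5,200,177.2)
t=snapshot("top");s=snapshot("scene")
cv2.imwrite("pics/t5.png",t);cv2.imwrite("pics/s5.png",s)
cv2.imwrite("pics/g5.png",np.vstack([np.hstack([crop(t,170,180,100,75,4),crop(t,380,180,100,75,4)]),np.hstack([crop(s,165,150,100,75,4),crop(s,365,215,100,75,4)])]))
```

```text
shift [-30.6, -317.4, 8.8] turn -0.2 | at [464.  -23.  208.7] [-180.    -0.2  177. ] t 12.9 gap 47.1
```

View pics/g5.png

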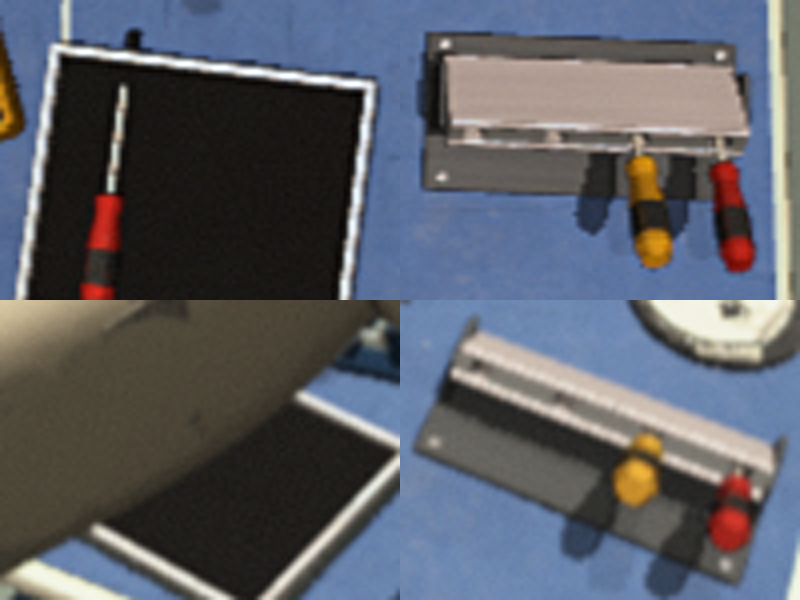

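Red driver 1 lies flat on the plate (top crop, tip (125,88), handle (100,250)). The other two are still in their sleeves. Going to yellow next.

>>> step_arm(
  rows=[
    [[-1,-15,0],0],
    [[-5,-45,2],0],
    [[-9,-85,5],0],
    [[-13,-130,8],0],
    [[-17,-175,9],0],
    [[-22,-220,9],0],
    [[-26,-260,9],0],
    [[-29,-290,9],0],
    [[-30,-310,9],0],
    [[-31,-317,9],0],
    [[-31,-317,9],0],
    [[-31,-317,9],0],
  ],
)

```text
time: 14.2
tool_pos: [481.1, -336.9, 200.9]
tcp_rot: [179.9, -0.0, 177.2]
ft_force: [-0.4, 0.3, 0.3]
finger_gap: 47.2
grip_force: 0.0
```

Run:
```python
from h import *
go(478,-341.5,103,177.2)
```

```text
shift [2.8, -4.8, 97.9] turn 0.0 | at [ 481.1 -336.9  200.9] [179.9  -0.  177.2] t 14.2 gap 47.2
```

>>> step_arm(
  rows=[
    [[2,-4,12],0],
    [[3,-4,30],0],
    [[3,-4,50],0],
    [[3,-4,70],0],
    [[3,-4,85],0],
    [[3,-4,94],0],
    [[3,-4,98],0],
    [[3,-4,98],0],
    [[3,-4,98],0],
  ],
)

```text
time: 15.1
tool_pos: [478.1, -342.8, 104.2]
tcp_rot: [-179.9, 0.1, 177.2]
ft_force: [-0.5, 0.1, 0.2]
finger_gap: 46.8
grip_force: 0.0
```

>>> step_arm(
  rows=[
    [[0,0,0],0],
    [[0,0,0],0],
    [[0,0,0],0],
    [[0,0,0],0],
    [[0,0,0],0],
    [[0,0,0],0],
    [[0,0,0],0],
    [[0,0,0],0],
  ],
  fingers=0,
  squeeze=50,
)

```text
time: 15.9
tool_pos: [477.9, -342.7, 103.7]
tcp_rot: [-180.0, 0.0, 177.1]
ft_force: [1.0, -2.3, 4.3]
finger_gap: 25.6
grip_force: 48.8
```

>>> step_arm(
  rows=[
    [[4,0,-3],0],
    [[12,0,-8],0],
    [[20,0,-14],0],
    [[29,0,-20],0],
    [[37,0,-26],0],
    [[45,0,-32],0],
    [[54,0,-38],0],
    [[62,0,-43],0],
    [[70,0,-49],0],
    [[76,0,-54],0],
    [[76,0,-60],0],
    [[76,0,-70],0],
  ],
)

```text
time: 17.1
tool_pos: [401.2, -338.3, 173.3]
tcp_rot: [180.0, -0.0, 177.1]
ft_force: [0.2, -0.9, -1.8]
finger_gap: 25.4
grip_force: 48.9
```

>>> step_arm(
  rows=[
    [[0,0,-15],0],
    [[0,0,-35],0],
    [[0,0,-60],0],
    [[0,0,-80],0],
    [[0,0,-90],0],
    [[0,0,-90],0],
  ],
  squeeze=60,
)

```text
time: 17.7
tool_pos: [402.6, -339.3, 265.8]
tcp_rot: [-179.8, 0.2, 177.2]
ft_force: [0.4, 0.2, -0.9]
finger_gap: 24.9
grip_force: 59.7
```

Run:
```python
from h import *
go(490,335,200,173)
```

```text
shift [-53.8, 678.0, 64.1] turn 4.2 | at [ 402.6 -339.3  265.8] [-179.8    0.2  177.2] t 17.7 gap 24.9
```

>>> step_arm(
  rows=[
    [[-1,15,0],0],
    [[-4,45,0],0],
    [[-7,85,0],0.5],
    [[-10,130,0],1],
    [[-13,175,0],1.5],
    [[-17,220,0],2],
    [[-21,265,0],2],
    [[-25,310,0],2.5],
    [[-28,350,0],3],
    [[-31,385,0],3],
    [[-32,410,0],3],
    [[-33,420,0],3],
  ],
)

```text
time: 18.9
tool_pos: [454.2, 82.0, 261.7]
tcp_rot: [180.0, -0.2, 174.3]
ft_force: [-0.3, 1.0, -1.4]
finger_gap: 25.2
grip_force: 59.7
```

>>> step_arm(
  rows=[
    [[-1,10,0],0],
    [[-3,35,3],0],
    [[-5,70,10],0.5],
    [[-8,105,20],1],
    [[-11,140,32],1.2],
    [[-13,180,45],1.2],
    [[-15,215,56],1.2],
    [[-15,238,62],1.2],
    [[-15,250,66],1.2],
    [[-15,255,66],1.2],
    [[-15,255,66],1.2],
    [[-15,255,66],1.2],
  ],
)

```text
time: 20.1
tool_pos: [496.9, 330.4, 197.9]
tcp_rot: [180.0, 0.0, 172.9]
ft_force: [0.8, 0.0, -1.2]
finger_gap: 24.8
grip_force: 59.7
```

Run:
```python
from h import *
go(490,335,200,173)
t=snapshot("top");s=snapshot("scene")
cv2.imwrite("pics/t6.png",t);cv2.imwrite("pics/s6.png",s)
cv2.imwrite("pics/g6.png",np.vstack([crop(t,170,170,110,85,5)[:,:550],crop(s,180,120,110,85,5)])[:,:][:850])
a=crop(t,170,175,75,75,8);b=crop(s,190,125,75,75,8)
cv2.imwrite("pics/g6.png",cv2.resize(np.hstack([a,b]),(800,400)))
```

```text
shift [7.4, 3.7, -2.1] turn -0.1 | at [496.9 330.4 197.9] [180.    0.  172.9] t 20.1 gap 24.8
```

View pics/g6.png

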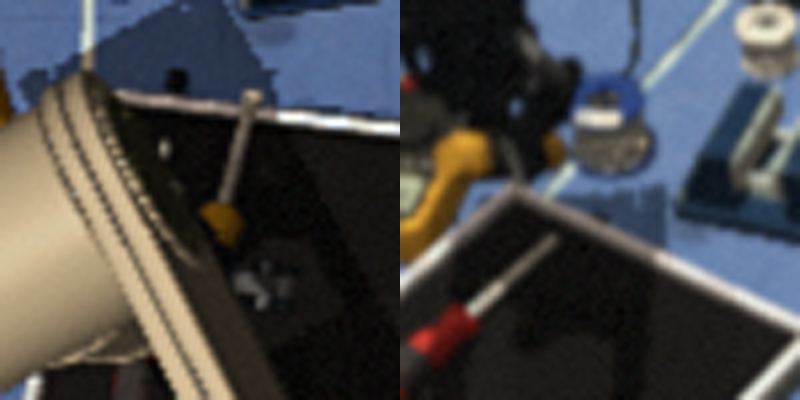

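Run:
```python
from h import *
print([plane("top",217.6,192.2,z).round() for z in(120,130)])
```

```text
[array([600., 318., 120.]), array([599., 316., 130.])]
```

>>> step_arm(
  rows=[
    [[4,1,8],0],
    [[10,2,25],0],
    [[18,3,45],0],
    [[24,4,65],0],
    [[25,4,80],0],
    [[25,4,92],0],
    [[25,4,96],0],
    [[25,4,96],0],
  ],
)

```text
time: 21.0
tool_pos: [472.5, 338.2, 101.3]
tcp_rot: [-180.0, 0.0, 172.9]
ft_force: [0.4, -1.0, -0.3]
finger_gap: 25.1
grip_force: 59.3
```

>>> step_arm(
  rows=[
    [[0,0,4],0],
    [[3,0,9],0],
    [[7,0,14],0],
    [[12,0,24],0],
    [[17,0,34],0],
    [[20,0,44],0],
    [[23,0,54],0],
    [[24,0,61],0],
    [[24,0,61],0],
    [[24,0,61],0],
  ],
  squeeze=20,
)

```text
time: 22.0
tool_pos: [447.7, 341.0, 39.7]
tcp_rot: [-179.9, -0.1, 172.9]
ft_force: [-1.0, -0.4, -0.1]
finger_gap: 24.8
grip_force: 47.6
```

>>> step_arm(
  rows=[
    [[0,0,0],0],
    [[0,0,0],0],
    [[0,0,0],0],
    [[0,0,0],0],
    [[0,0,0],0],
    [[0,0,-10],0],
    [[0,0,-30],0],
    [[0,0,-60],0],
    [[0,0,-100],0],
    [[0,0,-140],0],
    [[0,0,-170],0],
    [[0,0,-170],0],
  ],
  fingers=0.55,
)

```text
time: 23.2
tool_pos: [450.9, 343.1, 217.5]
tcp_rot: [179.6, 0.5, 173.0]
ft_force: [0.1, -0.3, 0.7]
finger_gap: 47.2
grip_force: 0.0
```

Run:
```python
from h import *
go(474,-403,200,177)
```

```text
shift [-114.3, -737.7, 13.6] turn -4.0 | at [450.9 343.1 217.5] [179.6   0.5 173. ] t 23.2 gap 47.2
```

>>> step_arm(
  rows=[
    [[-2,-15,0],0],
    [[-6,-45,0],0],
    [[-12,-85,0],-0.5],
    [[-18,-130,0],-1],
    [[-25,-175,0],-1.5],
    [[-31,-220,0],-2],
    [[-38,-265,0],-2],
    [[-45,-310,0],-2.5],
    [[-51,-350,0],-3],
    [[-57,-385,0],-3],
    [[-60,-410,0],-4],
    [[-61,-420,0],-4],
  ],
)

```text
time: 24.4
tool_pos: [455.6, -85.4, 208.8]
tcp_rot: [-180.0, -0.2, 176.8]
ft_force: [0.4, -0.6, 0.4]
finger_gap: 47.1
grip_force: 0.0
```

Run:
```python
from h import *
go(474,-403,200,177)
t=snapshot("top");s=snapshot("scene")
cv2.imwrite("pics/g7.png",np.vstack([np.hstack([crop(t,170,185,100,75,4),crop(t,380,180,100,75,4)]),np.hstack([crop(s,165,150,100,75,4),crop(s,365,215,100,75,4)])]))
```

```text
shift [-36.1, -316.1, 8.7] turn -0.2 | at [455.6 -85.4 208.8] [-180.    -0.2  176.8] t 24.4 gap 47.1
```

View pics/g7.png

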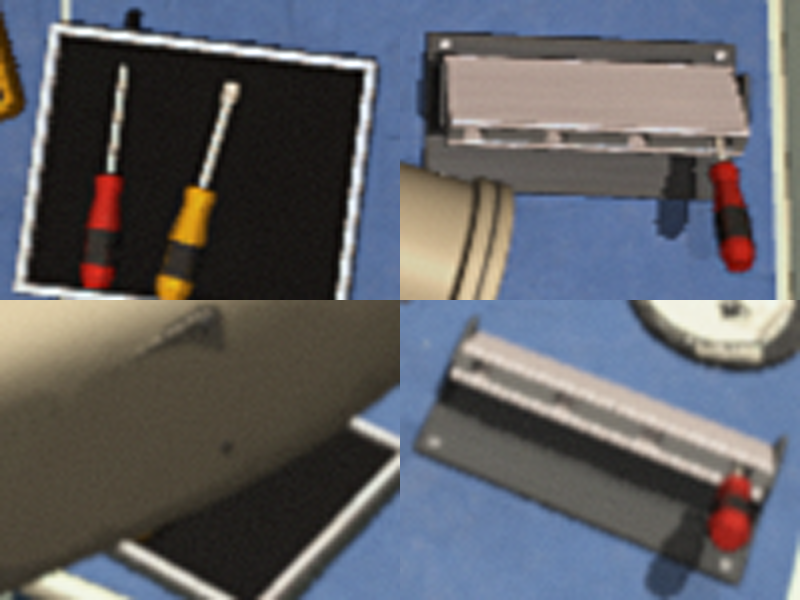

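Two drivers are flat on the plate (tips (125,65) and (232,88) in the top crop). The last red one is unmoved, so I'll fetch it.

>>> step_arm(
  rows=[
    [[-1,-15,0],0],
    [[-5,-45,2],0],
    [[-9,-85,5],0],
    [[-13,-130,8],0],
    [[-18,-175,9],0],
    [[-24,-220,9],0],
    [[-29,-260,9],0],
    [[-34,-295,9],0],
    [[-35,-310,9],0],
    [[-35,-319,9],0],
    [[-35,-319,9],0],
    [[-35,-319,9],0],
  ],
)

```text
time: 25.7
tool_pos: [475.5, -401.8, 201.1]
tcp_rot: [179.9, -0.0, 177.0]
ft_force: [0.2, 0.2, -1.1]
finger_gap: 47.0
grip_force: 0.0
```

Run:
```python
from h import *
go(474,-403.5,99,177)
```

```text
shift [1.4, -1.9, 102.1] turn 0.0 | at [ 475.5 -401.8  201.1] [179.9  -0.  177. ] t 25.7 gap 47.0
```

>>> step_arm(
  rows=[
    [[1,-1,12],0],
    [[1,-1,30],0],
    [[1,-1,50],0],
    [[1,-1,70],0],
    [[1,-1,87],0],
    [[1,-1,97],0],
    [[1,-1,102],0],
    [[1,-1,102],0],
    [[1,-1,102],0],
  ],
)

```text
time: 26.6
tool_pos: [474.6, -404.7, 100.2]
tcp_rot: [-179.9, 0.1, 177.0]
ft_force: [0.3, -0.4, 0.1]
finger_gap: 47.2
grip_force: 0.0
```

>>> step_arm(
  rows=[
    [[0,0,0],0],
    [[0,0,0],0],
    [[0,0,0],0],
    [[0,0,0],0],
    [[0,0,0],0],
    [[0,0,0],0],
    [[0,0,0],0],
    [[0,0,0],0],
  ],
  fingers=0,
  squeeze=50,
)

```text
time: 27.4
tool_pos: [474.4, -404.7, 99.8]
tcp_rot: [-180.0, 0.0, 176.9]
ft_force: [0.9, -2.9, 3.0]
finger_gap: 23.3
grip_force: 48.3
```

>>> step_arm(
  rows=[
    [[4,0,-3],0],
    [[12,0,-8],0],
    [[20,0,-14],0],
    [[29,0,-20],0],
    [[37,0,-26],0],
    [[45,0,-32],0],
    [[54,0,-38],0],
    [[62,0,-43],0],
    [[70,0,-49],0],
    [[76,0,-54],0],
    [[76,0,-60],0],
    [[76,0,-70],0],
  ],
)

```text
time: 28.6
tool_pos: [398.0, -399.9, 169.3]
tcp_rot: [180.0, -0.0, 176.9]
ft_force: [0.7, 0.2, -0.9]
finger_gap: 22.7
grip_force: 49.4
```

>>> step_arm(
  rows=[
    [[0,0,-15],0],
    [[0,0,-35],0],
    [[0,0,-60],0],
    [[0,0,-80],0],
    [[0,0,-90],0],
    [[0,0,-90],0],
    [[0,0,-90],0],
  ],
  squeeze=60,
)

```text
time: 29.3
tool_pos: [398.3, -400.1, 258.8]
tcp_rot: [180.0, -0.0, 177.0]
ft_force: [-0.5, -0.4, -0.2]
finger_gap: 23.0
grip_force: 59.7
```

Run:
```python
from h import *
go(475,275,200,173)
```

```text
shift [-40.8, 678.2, 59.0] turn 4.0 | at [ 398.3 -400.1  258.8] [180.  -0. 177.] t 29.3 gap 23.0
```

>>> step_arm(
  rows=[
    [[-1,15,0],0],
    [[-4,45,0],0],
    [[-7,85,0],0.5],
    [[-10,130,0],1],
    [[-13,175,0],1.5],
    [[-17,220,0],2],
    [[-21,265,0],2],
    [[-25,310,0],2.5],
    [[-28,350,0],3],
    [[-31,385,0],3],
    [[-32,410,0],3],
    [[-33,420,0],3],
  ],
)

```text
time: 30.5
tool_pos: [452.5, 20.2, 258.0]
tcp_rot: [180.0, -0.1, 174.1]
ft_force: [-0.6, -0.5, -0.2]
finger_gap: 22.8
grip_force: 59.7
```

>>> step_arm(
  rows=[
    [[0,10,0],0],
    [[0,35,3],0],
    [[0,70,10],0.5],
    [[0,105,20],1],
    [[0,140,30],1],
    [[0,180,40],1],
    [[0,215,50],1],
    [[0,238,57],1],
    [[0,250,59],1],
    [[0,258,59],1],
    [[0,258,59],1],
    [[0,258,59],1],
  ],
)

```text
time: 31.7
tool_pos: [481.2, 273.1, 200.8]
tcp_rot: [-180.0, 0.0, 172.9]
ft_force: [0.2, -0.5, -0.5]
finger_gap: 22.9
grip_force: 59.7
```

Run:
```python
from h import *
go(475,275,200,173)
t=snapshot("top")
cv2.imwrite("pics/g8.png",crop(t,170,175,100,75,5))
```

```text
shift [6.4, 1.1, 0.8] turn -0.1 | at [481.2 273.1 200.8] [-180.     0.   172.9] t 31.7 gap 22.9
```

View pics/g8.png

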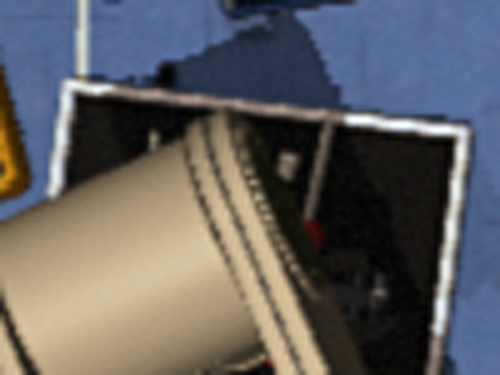

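Run:
```python
from h import *
print([plane("top",235.6,198.6,z).round() for z in(125,131)])
```

```text
[array([580., 264., 125.]), array([580., 263., 131.])]
```

>>> step_arm(
  rows=[
    [[2,-1,8],0],
    [[5,-3,25],0],
    [[8,-5,45],0],
    [[8,-5,65],0],
    [[8,-5,82],0],
    [[8,-5,94],0],
    [[8,-5,98],0],
    [[8,-5,98],0],
  ],
)

```text
time: 32.55
tool_pos: [472.0, 269.6, 101.9]
tcp_rot: [-180.0, -0.0, 172.9]
ft_force: [0.9, 0.3, -0.2]
finger_gap: 23.3
grip_force: 59.7
```

>>> step_arm(
  rows=[
    [[0,0,4],0],
    [[3,0,9],0],
    [[7,0,14],0],
    [[12,0,24],0],
    [[17,0,34],0],
    [[20,0,44],0],
    [[23,0,54],0],
    [[25,0,62],0],
    [[25,0,62],0],
    [[25,0,62],0],
  ],
  squeeze=20,
)

```text
time: 33.55
tool_pos: [446.7, 272.7, 39.7]
tcp_rot: [-179.9, -0.1, 172.9]
ft_force: [-2.4, 0.4, 2.3]
finger_gap: 22.9
grip_force: 54.3
```

>>> step_arm(
  rows=[
    [[0,0,0],0],
    [[0,0,0],0],
    [[0,0,0],0],
    [[0,0,0],0],
    [[0,0,0],0],
    [[0,0,-10],0],
    [[0,0,-30],0],
    [[0,0,-60],0],
    [[0,0,-100],0],
    [[0,0,-140],0],
    [[0,0,-170],0],
    [[0,0,-170],0],
  ],
  fingers=0.55,
)

```text
time: 34.75
tool_pos: [450.2, 274.4, 217.2]
tcp_rot: [179.7, 0.5, 173.0]
ft_force: [-0.6, 0.5, 0.4]
finger_gap: 46.8
grip_force: 0.0
```

>>> step_arm(
  rows=[
    [[-2,-15,0],0],
    [[-4,-45,0],0],
    [[-7,-85,0],0],
    [[-10,-130,0],0],
    [[-14,-170,0],0],
    [[-17,-205,0],0],
    [[-20,-230,0],0],
    [[-20,-240,0],0],
    [[-20,-240,0],0],
  ],
)

```text
time: 35.65
tool_pos: [437.0, 31.1, 209.4]
tcp_rot: [-180.0, -0.1, 172.8]
ft_force: [0.0, 0.5, 0.2]
finger_gap: 46.7
grip_force: 0.0
```

Run:
```python
from h import *
go(478,46,120,173)
t=snapshot("top");s=snapshot("scene")
cv2.imwrite("pics/t9.png",t);cv2.imwrite("pics/s9.png",s)
cv2.imwrite("pics/g9.png",np.hstack([crop(t,165,185,100,85,4),crop(s,165,150,100,85,4)]))
```

```text
shift [-39.0, 19.9, 89.3] turn -0.2 | at [437.   31.1 209.4] [-1.800e+02 -1.000e-01  1.728e+02] t 35.6 gap 46.7
```

View pics/g9.png

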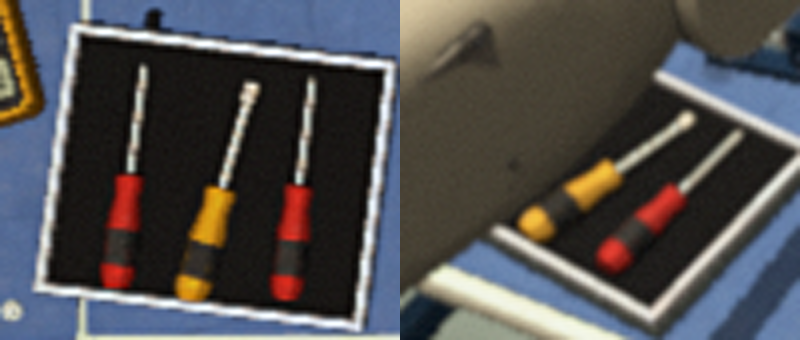

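Run:
```python
from h import *
k=3.619
T=lambda u,v:(285+u/4,180+v/4); S=lambda u,v:(260+u/k,190+(v-300)/k)
print("skirt",plane("top",*T(103,212),60).round(),plane("scene",*S(122,404),60).round())
print("start",tri(S(227,430),T(224,207)), tri(S(233,410),T(222,182)), tri(S(220,450),T(228,234)))
t=cv2.imread("pics/top0.png");s=cv2.imread("pics/scene0.png")
a=crop(t,300,212,60,36,8);b=crop(s,275,195,75,56,6.4)
cv2.imwrite("pics/g10.png",np.vstack([a,b[:300]]) )
```

```text
skirt [478.  45.  60.] [477.  46.  60.]
start (array([481.5335707 , -46.73059157,  70.93053329]), np.float64(1.0958134985983186)) (array([499.99786608, -44.68109598,  74.45711586]), np.float64(0.2757586705848183)) (array([461.21648925, -49.49725215,  70.6380664 ]), np.float64(1.0655742817030665))
```

View pics/g10.png

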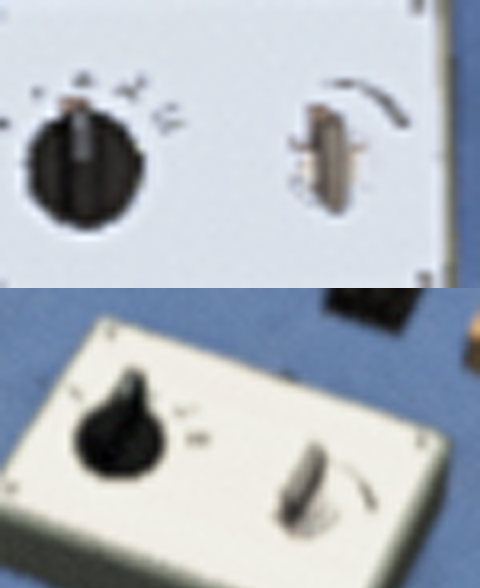

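All three drivers lie flat inside the rim: red, yellow and red, tips at (144,65), (252,88) and (312,78) in the top crop. The knob crop puts the selector axis at about (478,46) and the start axis at about (481,-47). Moving over the selector.

>>> step_arm(
  rows=[
    [[-5,3,8],-1],
    [[-13,7,22],-3],
    [[-22,12,42],-5],
    [[-31,16,62],-7],
    [[-37,19,80],-8],
    [[-39,20,89],-8],
    [[-39,20,89],-8],
    [[-39,20,89],-8],
    [[-39,20,89],-8],
  ],
  fingers=0.5,
  squeeze=30,
)

```text
time: 36.65
tool_pos: [479.5, 47.6, 122.4]
tcp_rot: [-180.0, 0.1, -179.0]
ft_force: [0.9, 0.3, -0.4]
finger_gap: 42.9
grip_force: 0.0
```

Run:
```python
from h import *
go(478,46,78,181)
s=snapshot("scene"); cv2.imwrite("pics/g11.png",crop(s,250,160,110,90,5))
```

```text
shift [1.6, -1.6, 44.4] turn -0.0 | at [479.5  47.6 122.4] [-1.80e+02  1.00e-01 -1.79e+02] t 36.6 gap 42.9
```

View pics/g11.png

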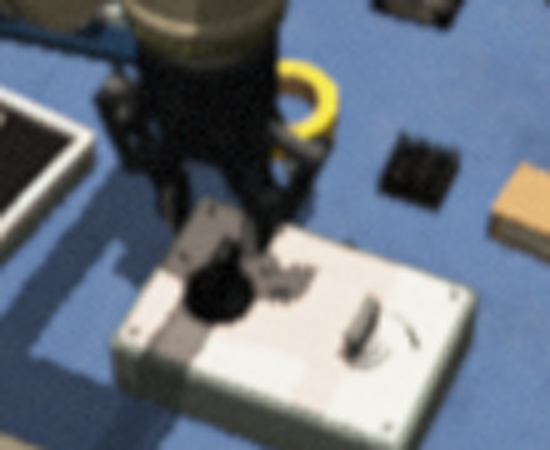

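The fingers straddle the selector bar with the knob between them (at (220,275)). That was my last picture view, so from here on I'll check numerically.

>>> step_arm(
  rows=[
    [[1,-1,8],0],
    [[1,-1,18],0],
    [[1,-1,28],0],
    [[1,-1,38],0],
    [[1,-1,43],0],
    [[1,-1,44],0],
    [[1,-1,44],0],
  ],
)

```text
time: 37.4
tool_pos: [477.9, 46.5, 77.1]
tcp_rot: [180.0, -0.0, -179.1]
ft_force: [0.3, -0.3, 0.6]
finger_gap: 42.9
grip_force: 0.0
```

>>> step_arm(
  rows=[
    [[0,0,0],0],
    [[0,0,0],0],
    [[0,0,0],0],
    [[0,0,0],0],
    [[0,0,0],0],
    [[0,0,0],0],
    [[0,0,0],0],
    [[0,0,0],0],
  ],
  fingers=0,
  squeeze=30,
)

```text
time: 38.2
tool_pos: [478.4, 48.3, 78.1]
tcp_rot: [179.8, 0.1, -179.0]
ft_force: [-0.9, 9.7, 3.1]
finger_gap: 11.4
grip_force: 33.8
```

Run:
```python
from h import *
s=r.sense(); print(s["ft_force"],s["wrist_torque"],s["finger_gap"],s["tool_pos"],s["tcp_rot"])
```

```text
[-0.89045391  9.74766185  3.12519166] [ 1.49613231  0.19456649 -0.05000481] 11.376874784622888 [478.39732504  48.32869682  78.09071631] [ 1.79822761e+02  6.69976500e-02 -1.79028091e+02]
```

>>> step_arm(
  rows=[
    [[0,2,0],0],
    [[0,3,0],4],
    [[0,3,0],8],
    [[0,3,0],13],
    [[0,3,0],18],
    [[0,3,0],23],
    [[0,3,0],28],
    [[0,3,0],31],
    [[0,3,0],31],
    [[0,3,0],31],
  ],
)

```text
time: 39.2
tool_pos: [478.3, 48.6, 78.1]
tcp_rot: [-179.9, 0.1, 150.0]
ft_force: [-2.7, -4.0, 6.1]
finger_gap: 11.1
grip_force: 34.3
```

Run:
```python
from h import *
s=r.sense(); print(s["ft_force"],s["wrist_torque"],s["finger_gap"],s["tool_pos"],s["tcp_rot"])
```

```text
[-2.67108394 -3.98075977  6.12927089] [-0.85657467  0.52771956 -0.04757835] 11.056183107335531 [478.3310363   48.64503526  78.06557511] [-1.79947329e+02  8.10609022e-02  1.50010676e+02]
```

>>> step_arm(
  rows=[
    [[0,0,0],0],
    [[0,0,0],0],
    [[0,0,0],0],
    [[0,0,0],0],
    [[0,0,0],0],
    [[0,0,-10],0],
    [[0,0,-25],0],
    [[0,0,-45],0],
    [[0,0,-70],0],
    [[0,0,-75],0],
    [[0,0,-75],0],
  ],
  fingers=0.5,
)

```text
time: 40.3
tool_pos: [479.0, 49.5, 153.9]
tcp_rot: [179.9, 0.2, 150.0]
ft_force: [-0.1, -0.1, -0.5]
finger_gap: 42.3
grip_force: 0.0
```

```bash
cat >> h.py <<'E'
def pointer(c=(478,47.5)):
    t,s=snapshot("top"),snapshot("scene")
    t0,s0=cv2.imread("pics/top0.png"),cv2.imread("pics/scene0.png")
    for nm,T,S in(("start",t0,s0),("now",t,s)):
      for k in range(5):
        a=np.radians(60.7-30*k); o=[]
        for n,im in(("top",T),("scene",S)):
            g=cv2.cvtColor(im,cv2.COLOR_BGR2GRAY); v=[]
            for rr in(8,11,14,17,20):
                u=proj(n,(c[0]+rr*np.cos(a),c[1]+rr*np.sin(a),89)).astype(np.float32)
                v.append(float(cv2.getRectSubPix(g,(1,1),(float(u[0]),float(u[1])))[0,0]))
            o.append(np.round(v).astype(int).tolist())
        print(nm,k,o)
E
python3 - <<'E'
from h import *
s=r.sense(); print(s["ft_force"],s["tool_pos"],s["tcp_rot"])
go(481,-46,120,185)
pointer()
E
```

```text
[-0.07693148 -0.12897677 -0.51523276] [479.01026428  49.47230668 153.88423932] [1.79908400e+02 1.56446803e-01 1.49952223e+02]
shift [-49.4, -81.7, 33.9] turn -35.0 | at [479.   49.5 153.9] [179.9   0.2 150. ] t 40.3 gap 42.3
start 0 [[23, 32, 39, 36, 63], [197, 235, 238, 238, 239]]
start 1 [[43, 21, 23, 17, 46], [139, 179, 210, 228, 235]]
start 2 [[86, 84, 83, 97, 99], [102, 104, 99, 106, 144]]
start 3 [[52, 40, 27, 33, 36], [47, 27, 78, 168, 224]]
start 4 [[30, 38, 43, 37, 58], [16, 49, 134, 201, 230]]
now 0 [[203, 203, 201, 200, 198], [89, 112, 119, 120, 120]]
now 1 [[201, 200, 196, 191, 188], [75, 101, 118, 120, 117]]
now 2 [[200, 197, 193, 188, 183], [66, 83, 99, 102, 98]]
now 3 [[201, 199, 194, 191, 188], [47, 49, 47, 50, 69]]
now 4 [[203, 201, 201, 199, 197], [24, 14, 6, 24, 91]]
```

>>> step_arm(
  rows=[
    [[-5,-8,0],-3],
    [[-13,-22,4],-10],
    [[-23,-38,10],-17],
    [[-33,-54,18],-25],
    [[-42,-70,26],-32],
    [[-48,-79,33],-35],
    [[-49,-82,34],-35],
    [[-49,-82,34],-35],
    [[-49,-82,34],-35],
  ],
)

```text
time: 41.3
tool_pos: [479.1, -45.6, 118.1]
tcp_rot: [180.0, -0.0, -175.1]
ft_force: [-1.3, -0.7, 0.1]
finger_gap: 43.0
grip_force: 0.0
```

Run:
```python
from h import *
go(481,-46,84,185)
pointer()
```

```text
shift [-1.9, -0.6, 34.1] turn -0.1 | at [479.1 -45.6 118.1] [ 180.    -0.  -175.1] t 41.3 gap 43.0
start 0 [[23, 32, 39, 36, 63], [197, 235, 238, 238, 239]]
start 1 [[43, 21, 23, 17, 46], [139, 179, 210, 228, 235]]
start 2 [[86, 84, 83, 97, 99], [102, 104, 99, 106, 144]]
start 3 [[52, 40, 27, 33, 36], [47, 27, 78, 168, 224]]
start 4 [[30, 38, 43, 37, 58], [16, 49, 134, 201, 230]]
now 0 [[15, 30, 42, 39, 42], [109, 140, 146, 146, 147]]
now 1 [[19, 26, 36, 35, 54], [98, 126, 144, 148, 148]]
now 2 [[44, 24, 14, 10, 21], [107, 129, 148, 165, 170]]
now 3 [[91, 96, 119, 129, 144], [97, 102, 103, 112, 133]]
now 4 [[40, 28, 35, 28, 25], [45, 29, 13, 31, 93]]
```

Step 3 is confirmed. Gripping the start knob now.

>>> step_arm(
  rows=[
    [[0,0,8],0],
    [[0,0,18],0],
    [[0,0,28],0],
    [[0,0,38],0],
    [[0,0,43],0],
    [[0,0,45],0],
    [[0,0,45],0],
  ],
)

```text
time: 42.1
tool_pos: [479.1, -46.0, 72.9]
tcp_rot: [180.0, -0.0, -175.1]
ft_force: [-0.7, -0.4, 0.1]
finger_gap: 42.8
grip_force: 0.0
```

>>> step_arm(
  rows=[
    [[0,0,0],0],
    [[0,0,0],0],
    [[0,0,0],0],
    [[0,0,0],0],
    [[0,0,0],0],
    [[0,0,0],0],
    [[0,0,0],0],
    [[0,0,0],0],
  ],
  fingers=0,
  squeeze=30,
)

```text
time: 42.9
tool_pos: [479.7, -45.4, 74.0]
tcp_rot: [179.9, 0.1, -175.0]
ft_force: [-1.5, 4.8, 4.2]
finger_gap: 21.2
grip_force: 29.2
```

Run:
```python
from h import *
s=r.sense(); print(s["ft_force"],s["wrist_torque"],s["finger_gap"],s["tool_pos"],s["tcp_rot"])
```

```text
[-1.51517177  4.82226008  4.1523998 ] [0.84584553 0.29748494 0.01276476] 21.24723358067037 [479.65365034 -45.40401092  74.00892708] [ 1.79945160e+02  5.21994928e-02 -1.75041907e+02]
```

>>> step_arm(
  rows=[
    [[0,0,0],0],
    [[0,0,0],0],
    [[0,0,0],0],
    [[0,0,0],0],
    [[0,0,-4],0],
    [[0,0,-8],0],
    [[0,0,-8],0],
    [[0,0,-8],0],
  ],
  fingers=0.5,
)

```text
time: 43.7
tool_pos: [479.5, -46.1, 81.6]
tcp_rot: [-180.0, 0.0, -175.1]
ft_force: [-0.2, -0.4, 0.1]
finger_gap: 42.7
grip_force: 0.0
```

>>> step_arm(
  rows=[
    [[0,1,0],0],
    [[0,1,0],0],
    [[0,1,0],0],
    [[0,1,0],0],
    [[0,1,0],0],
    [[0,1,0],0],
    [[0,1,0],0],
    [[0,1,0],0],
  ],
  fingers=0,
)

```text
time: 44.5
tool_pos: [479.1, -45.2, 81.2]
tcp_rot: [-180.0, -0.0, -175.1]
ft_force: [-0.3, -3.6, 0.9]
finger_gap: 10.1
grip_force: 30.6
```

Run:
```python
from h import *
s=r.sense(); print(s["ft_force"],s["wrist_torque"],s["finger_gap"],s["tool_pos"],s["tcp_rot"])
```

```text
[-0.2873429  -3.64976515  0.85189532] [-0.46719919  0.15304727 -0.41846419] 10.087833351279144 [479.10945184 -45.20368668  81.2339267 ] [-1.79989709e+02 -1.35114697e-02 -1.75056641e+02]
```

>>> step_arm(
  rows=[
    [[0,0,0],4],
    [[0,0,0],11],
    [[0,0,0],18],
    [[0,0,0],25],
    [[0,0,0],32],
    [[0,0,0],39],
    [[0,0,0],46],
    [[0,0,0],52],
    [[0,0,0],57],
    [[0,0,0],60],
    [[0,0,0],60],
    [[0,0,0],60],
  ],
  squeeze=40,
)

```text
time: 45.7
tool_pos: [479.3, -45.4, 81.3]
tcp_rot: [-180.0, 0.0, 125.1]
ft_force: [0.4, -4.9, -1.3]
finger_gap: 9.0
grip_force: 39.1
```

Run:
```python
from h import *
s=r.sense(); print(s["ft_force"],s["wrist_torque"],s["finger_gap"],s["tool_pos"],s["tcp_rot"])
```

```text
[ 0.41022917 -4.91957079 -1.28198462] [-0.79176801 -0.03911575  0.06726833] 9.020393892538133 [479.25022224 -45.35003555  81.25656251] [-1.79985708e+02  3.27240753e-02  1.25065984e+02]
```

>>> step_arm(
  rows=[
    [[0,0,0],2],
    [[0,0,0],4],
    [[0,0,0],5],
    [[0,0,0],5],
    [[0,0,0],5],
  ],
)

```text
time: 46.2
tool_pos: [479.3, -45.3, 81.3]
tcp_rot: [-180.0, 0.0, 120.1]
ft_force: [0.0, -5.4, -0.6]
finger_gap: 9.4
grip_force: 39.1
```

Run:
```python
from h import *
s=r.sense(); print(s["ft_force"],s["wrist_torque"],s["finger_gap"],s["tool_pos"],s["tcp_rot"])
```

```text
[ 0.03592531 -5.38626002 -0.62995414] [-0.99021    -0.10677411  0.22029788] 9.364374567905221 [479.25125363 -45.33413839  81.27875264] [-1.79990320e+02  3.32079397e-02  1.20051960e+02]
```

>>> step_arm(
  rows=[
    [[0,0,0],2],
    [[0,0,0],3],
    [[0,0,0],3],
    [[0,0,0],3],
  ],
)

```text
time: 46.6
tool_pos: [479.2, -45.2, 81.3]
tcp_rot: [-180.0, 0.0, 117.1]
ft_force: [-0.3, -4.6, 0.2]
finger_gap: 9.1
grip_force: 43.6
```

>>> step_arm(
  rows=[
    [[0,0,0],-5],
    [[0,0,0],-12],
    [[0,0,0],-20],
    [[0,0,0],-28],
    [[0,0,0],-36],
    [[0,0,0],-44],
    [[0,0,0],-52],
    [[0,0,0],-60],
    [[0,0,0],-65],
    [[0,0,0],-65],
  ],
)

```text
time: 47.6
tool_pos: [479.2, -45.2, 81.3]
tcp_rot: [180.0, 0.0, -178.0]
ft_force: [-0.1, -5.0, -1.2]
finger_gap: 8.9
grip_force: 39.6
```

>>> step_arm(
  rows=[
    [[0,0,0],0],
    [[0,0,0],0],
    [[0,0,0],0],
    [[0,0,0],0],
    [[0,0,0],0],
    [[0,0,-8],0],
    [[0,0,-20],0],
    [[0,0,-40],0],
    [[0,0,-60],0],
    [[0,0,-70],0],
    [[0,0,-70],0],
  ],
  fingers=0.5,
)

```text
time: 48.7
tool_pos: [480.7, -45.4, 153.8]
tcp_rot: [-179.9, 0.2, -178.1]
ft_force: [1.5, -0.3, -1.6]
finger_gap: 42.2
grip_force: 0.0
```

Run:
```python
from h import *
go(478.5,48.5,120,151)
```

```text
shift [-0.8, 93.9, 33.7] turn 30.9 | at [480.7 -45.4 153.8] [-179.9    0.2 -178.1] t 48.7 gap 42.2
```

>>> step_arm(
  rows=[
    [[0,8,0],3],
    [[0,22,4],8],
    [[0,40,10],15],
    [[0,58,18],22],
    [[0,75,26],28],
    [[0,88,32],31],
    [[0,94,34],31],
    [[0,94,34],31],
    [[0,94,34],31],
  ],
)

```text
time: 49.6
tool_pos: [476.0, 48.6, 117.3]
tcp_rot: [-180.0, -0.0, 151.0]
ft_force: [0.7, -0.0, 0.3]
finger_gap: 42.5
grip_force: 0.0
```

Run:
```python
from h import *
go(478.5,48.5,78.5,151)
pointer()
```

```text
shift [-2.2, 1.2, 38.8] turn 0.0 | at [476.   48.6 117.3] [-180.   -0.  151.] t 49.6 gap 42.5
start 0 [[23, 32, 39, 36, 63], [197, 235, 238, 238, 239]]
start 1 [[43, 21, 23, 17, 46], [139, 179, 210, 228, 235]]
start 2 [[86, 84, 83, 97, 99], [102, 104, 99, 106, 144]]
start 3 [[52, 40, 27, 33, 36], [47, 27, 78, 168, 224]]
start 4 [[30, 38, 43, 37, 58], [16, 49, 134, 201, 230]]
now 0 [[201, 200, 198, 196, 193], [88, 113, 119, 120, 120]]
now 1 [[198, 194, 191, 187, 181], [65, 84, 97, 102, 101]]
now 2 [[196, 192, 186, 182, 177], [51, 53, 48, 30, 19]]
now 3 [[197, 195, 190, 185, 179], [48, 30, 20, 20, 18]]
now 4 [[200, 199, 199, 196, 193], [42, 23, 14, 13, 24]]
```

>>> step_arm(
  rows=[
    [[-2,1,8],0],
    [[-2,1,18],0],
    [[-2,1,28],0],
    [[-2,1,35],0],
    [[-2,1,39],0],
    [[-2,1,39],0],
  ],
)

```text
time: 50.3
tool_pos: [477.5, 48.8, 77.3]
tcp_rot: [-180.0, -0.1, 151.0]
ft_force: [0.7, -0.4, 0.6]
finger_gap: 42.3
grip_force: 0.0
```

>>> step_arm(
  rows=[
    [[0,0,0],0],
    [[0,0,0],0],
    [[0,0,0],0],
    [[0,0,0],0],
    [[0,0,0],0],
    [[0,0,0],0],
    [[0,0,0],0],
    [[0,0,0],0],
  ],
  fingers=0,
  squeeze=30,
)

```text
time: 51.1
tool_pos: [478.6, 48.6, 78.9]
tcp_rot: [180.0, 0.0, 150.9]
ft_force: [-1.1, -1.1, 6.7]
finger_gap: 11.4
grip_force: 33.8
```

>>> step_arm(
  rows=[
    [[0,0,0],-4],
    [[0,0,0],-9],
    [[0,0,0],-15],
    [[0,0,0],-22],
    [[0,0,0],-29],
    [[0,0,0],-36],
    [[0,0,0],-43],
    [[0,0,0],-50],
    [[0,0,0],-57],
    [[0,0,0],-60],
    [[0,0,0],-60],
  ],
)

```text
time: 52.2
tool_pos: [478.6, 48.9, 78.9]
tcp_rot: [-180.0, 0.0, -148.9]
ft_force: [-1.2, -0.2, 5.2]
finger_gap: 11.6
grip_force: 33.9
```

>>> step_arm(
  rows=[
    [[0,0,0],-4],
    [[0,0,0],-9],
    [[0,0,0],-15],
    [[0,0,0],-22],
    [[0,0,0],-28],
    [[0,0,0],-31],
    [[0,0,0],-31],
  ],
)

```text
time: 52.9
tool_pos: [478.5, 48.9, 78.9]
tcp_rot: [-180.0, 0.0, -118.1]
ft_force: [-1.9, -0.1, 6.4]
finger_gap: 11.4
grip_force: 34.0
```

Run:
```python
from h import *
s=r.sense(); print(s["joint_pos"],s["ft_force"],s["wrist_torque"],s["finger_gap"],s["tool_pos"],s["tcp_rot"])
```

```text
[-2.84120261e-01 -2.70138829e+00  1.13504117e+02  1.28954049e-02
  6.91665962e+01 -1.52177694e+02] [-1.91224383 -0.07306465  6.43245031] [-0.1040409   0.50591902 -0.06936198] 11.355101957570302 [478.48771677  48.90229236  78.86484096] [-1.79978498e+02  2.49780586e-02 -1.18111005e+02]
```

>>> step_arm(
  rows=[
    [[0,0,0],1],
    [[0,0,0],2],
    [[0,0,0],2],
    [[0,0,0],2],
  ],
)

```text
time: 53.3
tool_pos: [478.5, 48.9, 78.9]
tcp_rot: [-180.0, 0.0, -120.1]
ft_force: [-2.1, -0.2, 6.0]
finger_gap: 11.2
grip_force: 33.9
```

>>> step_arm(
  rows=[
    [[0,0,0],0],
    [[0,0,0],0],
    [[0,0,0],0],
    [[0,0,0],0],
    [[0,0,0],0],
    [[0,0,-8],0],
    [[0,0,-20],0],
    [[0,0,-40],0],
    [[0,0,-60],4],
    [[0,0,-80],10],
    [[0,0,-90],15],
    [[0,0,-90],15],
  ],
  fingers=0.5,
)

```text
time: 54.5
tool_pos: [480.0, 48.8, 171.6]
tcp_rot: [-179.8, 0.2, -135.1]
ft_force: [-0.3, 0.9, -0.8]
finger_gap: 42.9
grip_force: 0.0
```

Run:
```python
from h import *
s=r.sense(); print(s["joint_pos"].round(1))
go(450,-180,200,180)
```

```text
[  -0.3   -8.8  108.8   -0.    79.6 -135.2]
shift [182.5, -141.1, -28.5] turn 44.9 | at [480.   48.8 171.6] [-179.8    0.2 -135.1] t 54.5 gap 42.9
```

>>> step_arm(
  rows=[
    [[15,-12,-3],4],
    [[35,-27,-8],11],
    [[60,-46,-14],18],
    [[85,-66,-20],25],
    [[110,-85,-25],32],
    [[135,-104,-28],39],
    [[160,-124,-28],44],
    [[176,-136,-28],45],
    [[182,-141,-28],45],
    [[182,-141,-28],45],
    [[182,-141,-28],45],
  ],
)

```text
time: 55.6
tool_pos: [449.0, -178.8, 196.1]
tcp_rot: [180.0, -0.0, -180.0]
ft_force: [-0.3, -0.5, 0.2]
finger_gap: 42.6
grip_force: 0.0
```

Run:
```python
from h import *
pointer()
t,s=snapshot("top"),snapshot("scene")
D=np.array([495.9,334]);a=np.radians(-7.1);M=np.array([[np.cos(a),np.sin(a)],[-np.sin(a),np.cos(a)]])
for n,im in(("top",t),("scene",s)):
    x,y,w,h=(165,185,105,90) if n=="top" else (165,150,105,85)
    sub=cv2.resize(im[y:y+h,x:x+w],None,fx=4,fy=4,interpolation=cv2.INTER_CUBIC)
    for nm,lo,hi in(("red",(0,150,60),(9,255,255)),("yel",(14,150,80),(28,255,255)),("shaft",(0,0,110),(179,90,255))):
        for c in blobs(sub,lo,hi,100):
            p=c[:,0]/4+[x,y]; i,j=p[p[:,1].argmin()],p[p[:,1].argmax()]
            P=[M@(plane(n,*q,38)[:2]-D) for q in(i,j)]
            print(n,nm,cv2.contourArea(c)/16,P[0].round(),P[1].round())
# start wing direction vs initial
t0=cv2.imread("pics/top0.png")
for im in(t0,t):
    g=im[215:245,328:355].astype(int); m=((g.min(2)<165)).astype(np.uint8); 
    q=cv2.moments(m,True); print("wing",q["m00"],np.degrees(.5*np.arctan2(2*q["mu11"],q["mu20"]-q["mu02"])))
print("diff wing",np.abs(t0[215:245,328:355].astype(int)-t[215:245,328:355]).mean())
# bystanders region diff
for nm,(x,y,w,h) in dict(tape=(280,158,30,30),sink=(318,165,22,20),carton=(343,165,32,24)).items():
    print(nm,np.abs(t0[y:y+h,x:x+w].astype(int)-t[y:y+h,x:x+w]).mean())
print(r.sense()["tool_pos"])
```

```text
start 0 [[23, 32, 39, 36, 63], [197, 235, 238, 238, 239]]
start 1 [[43, 21, 23, 17, 46], [139, 179, 210, 228, 235]]
start 2 [[86, 84, 83, 97, 99], [102, 104, 99, 106, 144]]
start 3 [[52, 40, 27, 33, 36], [47, 27, 78, 168, 224]]
start 4 [[30, 38, 43, 37, 58], [16, 49, 134, 201, 230]]
now 0 [[129, 122, 104, 112, 80], [102, 110, 112, 127, 163]]
now 1 [[92, 48, 17, 22, 42], [151, 183, 204, 222, 232]]
now 2 [[32, 29, 37, 37, 38], [211, 235, 239, 238, 237]]
now 3 [[25, 43, 45, 38, 40], [221, 233, 219, 223, 233]]
now 4 [[20, 33, 42, 39, 56], [161, 179, 199, 217, 231]]
top red 46.875 [-71. -59.] [-91. -68.]
top red 45.0625 [-78.  73.] [-97.  64.]
top red 98.25 [ -1. -63.] [-45. -72.]
top red 96.90625 [-8. 66.] [-52.  57.]
top yel 45.59375 [-79.  11.] [-99.   3.]
top yel 106.8125 [-11.   1.] [-55. -13.]
top yel 104.46875 [114. 180.] [ 20. 167.]
top shaft 30.4375 [-114.  142.] [-132.  137.]
top shaft 22.625 [ 69. 173.] [ 38. 169.]
top shaft 6638.28125 [121. 119.] [-160.  141.]
scene red 51.125 [-65. -60.] [-90. -78.]
scene shaft 11.96875 [ -75. -184.] [ -87. -195.]
scene shaft 434.71875 [-140.   -5.] [-207.   -9.]
scene shaft 234.3125 [  34. -127.] [-113. -133.]
scene shaft 1663.5 [ 47. 293.] [-55. 188.]
wing 75.0 -67.56127220183276
wing 415.0 -46.23699967288187
diff wing 41.678600823045265
tape 1.405185185185185
sink 1.4712121212121212
carton 4.279079861111111
[ 449.23473505 -178.66247062  196.265791  ]
```

>>> step_arm(
  rows=[
    [[0,-15,-5],0],
    [[0,-45,-10],0],
    [[0,-80,-15],0],
    [[0,-115,-20],0],
    [[0,-145,-20],0],
    [[0,-165,-20],0],
    [[0,-170,-20],0],
    [[0,-170,-20],0],
    [[0,-170,-20],0],
  ],
)

```text
time: 56.7
tool_pos: [448.9, -349.0, 216.2]
tcp_rot: [180.0, -0.0, 180.0]
ft_force: [0.0, 0.2, -0.1]
finger_gap: 42.9
grip_force: 0.0
```

Run:
```python
from h import *
for n,(x,y,w,h) in dict(top=(332,218,18,24),scene=(315,216,16,22)).items():
    a=cv2.imread(f"pics/{n}0.png")[y:y+h,x:x+w].astype(int);b=snapshot(n)[y:y+h,x:x+w].astype(int)
    print(n,np.abs(a-b).mean())
    for g in(a,b):
        m=(g.min(2)<g.min(2).max()-60).astype(np.uint8);q=cv2.moments(m,True); print(q["m00"],np.degrees(.5*np.arctan2(2*q["mu11"],q["mu20"]-q["mu02"])).round(1))
```

```text
top 3.260030864197531
72.0 -71.4
73.0 -72.6
scene 2.4015151515151514
72.0 -72.3
72.0 -72.3
```

The start knob is back at rest, the selector is at off, and nothing else has moved.

```bash
python3 -c "
from bench import r
print(r.hand_in())"
```

```text
the job is handed in; nothing more can be done
None
```

I laid all three drivers flat on the plate, set the selector to step 3, twisted the start knob to its stop and let it spring back, then returned the selector to off and handed the job in at about 57 s; no verdict was returned, but my last camera checks showed everything in place.

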